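# Feed one foot pad and slide it under the ramp's bare levelling screw

### The job

Press the red plunger of the pad feeder fully home, once, so that a single brass foot pad comes out, and let the plunger spring back. Then push that pad across the board, sliding it without ever lifting it, until it sits centrally under the ramp's bare levelling screw; the other screw already has its pad. Keep the other pads in the feeder and leave everything else where it stands.

Things in the scene. Friction and masses are not known exactly. Their poses are not given: they have to be found in the camera images.
- feeder: Pad feeder screwed to the board. Origin on the board under the middle of its upright square magazine; pads come out along its +x; y across, z up. Magazine: clear walls, 43 x 44 mm outside, rim 47 mm high, open on top. Side rails at its foot: x -21 to +20 mm, 58 mm wide over both, 9.5 mm high. The lowest pad lies on the board and leaves under the front (+x) wall.
- plunger (a joint): Travel of the red plunger in m along the feeder's +x: 0 sprung out (rest), 0.057 fully home; above 0.053 counts as home. Return spring 2.4 N at rest, 7 N home. Its 7 mm high blade pushes out only the lowest pad; a full stroke leaves that pad on the board, centre about 55 mm ahead (+x) of the feeder's origin. Once sprung back, the next pad drops to the bottom.
- plunger_face (a point): Middle of the pressing face of the red thumb plate (upright, 36 mm wide, 36 mm high from 1 to 37 mm above the board, 6 mm thick), facing the feeder's -x; 20 mm above the board; at rest 84 mm behind the feeder's origin. It moves with the plunger.
- pad1: The lowest pad in the magazine, the one that comes out: brass disc with a dark centre dot, 32 mm diameter, 8 mm thick, 50 g. Origin at the centre of its underside.
- pad2: Second pad of the stack, like pad1; it drops to the bottom after the press and must stay in the magazine.
- pad3: Third pad of the stack, like pad1; stays in the magazine.
- pad4: Top pad of the stack, like pad1; stays in the magazine.
- bare_screw (a point): Board point below the screw without a pad. +y points squarely at the ramp's side face, 17 mm away; +x along the ramp; z up. Bracket: flange 20 mm wide (x), from the ramp out to y = -8 mm, 13 to 16 mm above the board; screw 6 mm thick, tip 10.5 mm up; blue head 16 mm across, top 35 mm up. A pad slid along +y till it stops on the ramp is central within about 1 mm in y.
- packed_screw (a point): The same point below the other bracket's screw, which already has a brass pad (fixed). The two brackets are alike, about 140 mm apart along the ramp; which one is bare varies.
- ramp: White track ramp fixed to the board, 50 mm wide, low end to +x. Origin on the board on its centre line; x along it, y across; the side face with the brackets is at y = -25 mm. On the board it spans x -170 to +360 mm; bed top 46 mm high at x = -170 mm, 38 mm at x = 0, falling 1 in 20 (rails 6 mm more). Red buffer stop at its high end, top 68 mm.
- engine: Black plastic tank engine, 148 x 33 mm, 57 mm high, loose on the siding beyond the work. Origin under its middle.
- tanker_a: Silver tank wagon, 116 x 33 mm, 51 mm high, loose on the siding beyond the work. Origin under its middle.
- tanker_b: Second silver tank wagon, same size, loose on the siding. Origin under its middle.
- cabin: White ceramic signal cabin, 88 x 54 mm with a stair at one end, 67 mm high, loose. Origin under its middle.
- screwdriver: Screwdriver, 170 mm long, lying on the board.
- paint_pot: Small glass paint pot with green cap, 34 mm diameter, 40 mm high, standing loose. Origin under its middle.
- tray: Blue open tray of rail joiners, 100 x 70 x 20 mm, loose, behind the ramp. Origin under its middle.
There are look-alikes about, which are no part of the job. What is shaped like the feeder but orange is not meant.

How it is judged:
By the outcome, as a careful person would: the job done as asked, in the order asked, and still so for the second after the job is handed in, with the robot touching nothing.
It also fails if it takes over 58 s, if anything falls off the work surface, if the arm or the gripper's body presses on something with over 40 N, if the wrist force passes 120 N, or if a joint passes its speed limit or range.

### The arm

A 6-joint arm with a two-finger parallel gripper is mounted at the origin on the work surface. World frame = base frame: x ahead of the robot, y to its left, z up, the work surface at z = 0. Lengths are in m, angles in rad, forces in N, time in s.
With the tool pointing down it reaches from about 0.225 to 0.875 m from the base axis. Payload 3.4 kg.
Tool frame: the origin (TCP) lies midway between the tips of the shut fingers; the grasp point (between the pads) lies 19 mm behind it (manip.grasp_offset is the distance from the TCP to the grasp point, in m); x points along the fingers, y is the direction in which the jaws open and shut, and the axes are right-handed (so a half turn about x gives the same grasp; the last joint's range is limited). The gripper opens to 85 mm and grips with 20 to 120 N. Pads are 22 mm wide; open, the fingers measure 114 mm over their backs; the gripper's body (76 mm by 85 mm) begins 54 mm behind the grasp point. The pads swing forward as they close: fully open they stand 13 mm farther back than shut.
Start: joints at [-1.448, 0.276, 1.505, -0, 1.361, -0.121], TCP at [0.139, -0.558, 0.231] pointing down, gripper open.
Joint ranges: [-2.89, 2.89], [-0.75, 2.08], [0.22, 2.7], [-1.18, 4.32], [0.11, 2.71], [-2.7, 2.7]. Speed limits (rad/s): [2.57, 2.57, 3.14, 3.14, 3.14, 3.14].

### API

Orientations are given as a unit quaternion [w, x, y, z].
In Python, from rig import manip gives the robot as it stands.
- The arm moves only by the shell command python3 -m creep 'ROWS' [OPENING] [FORCE]. ROWS is a JSON object of lists of equal length, an entry for each row: "delta_pos": the shift along the tool's x, y, z in cm, a list of three; "dr": the turn, a rotation vector about the tool's x, y, z in rad, a list of three. In form: {"delta_pos": [[dx, dy, dz], ...], "dr": [[rx, ry, rz], ...]}. A call has 1 to 10 rows; each row is the pose to reach, as a shift and turn from the pose commanded when the call began, along the tool's axes at that moment; what a row does not reach only later rows make up. A row lasts 1/10 s, in which the tool goes at most 50 mm and 8.59 degrees, less where a joint would pass 70% of its speed; a pose out of reach is approached as far as the arm can. A call with a gripper value outside its range is refused whole. OPENING is the opening, from -1 (shut) to 1 (fully open), set as the call begins (- or left out, the last holds). The fingers move at their own pace and stop on an object; FORCE is the grip in N (left out, the last holds). Time passes only in rows, so rows that repeat a pose let the fingers close. It gives the time, the measured TCP pose, the force and the opening at its end, in the units of the state.
- manip.get_state(): the state, without advancing time (a new reading comes with each control period).
- manip.get_image(name): name is "side" or "top" or "wrist"; returns a dict with "pixels" (420x560x3 uint8, blue, green, red), "depth" (420x560 float32, m along the optical axis (not along the pixel's ray), 0 where there is no reading), "intrinsics" (3x3 intrinsics, pixels), "rvec" (rotation vector, rad) and "tvec" (3), from world to camera coordinates, as OpenCV has them. Camera axes: x right, y down, z forward; pixel columns grow to the right and rows downward; lengths in m; the calibration is good to about 2 mm. A picture is of the moment at which its call begins.
- manip.sign_off(): hands the job in, once; it reports no verdict.
The state is a dict: "clock": time; "qpos": joint angles; "qd": joint speeds; "effort": joint torques, N m; "position": TCP position; "ee_rot": TCP orientation; "contact_force": force on the tool from outside, world axes, zero at the start; "moment": the same for the moment, N m; "width": finger opening in m.
Only numpy, scipy, OpenCV 4.12 (cv2) and the standard library are available. Lean on these libraries where they do the work, as an engineer would, in place of code of your own. Each camera call takes 0.05 s, during which the arm holds its last target. There are 200 camera calls.

## Working session

There is one attempt and no reset: what is moved stays moved. The work goes in short steps, Python scripts to look and compute and a shell command to move; the robot and the scene stay as the last step left them, time stands still between calls to the robot, and variables do not carry over. Pictures are saved under pics/ and viewed, about 8 in all and at most 12, crops included, and the job is handed in when it is done.

```bash
ls; mkdir -p pics; cat > h.py <<'E'
import numpy as np, cv2
from rig import manip
from scipy.spatial.transform import Rotation as R
def grab(n):
    d=manip.get_image(n); np.savez('last_'+n+'.npz',**d); return d
def load(n): return dict(np.load('last_'+n+'.npz'))
def ray(d,uv,z):
    "world points on plane z for pixels uv"
    uv=np.atleast_2d(np.float64(uv)); M=cv2.Rodrigues(d['rvec'])[0]; t=np.ravel(d['tvec'])
    r=np.c_[uv,np.ones(len(uv))]@np.linalg.inv(d['intrinsics']).T@M
    c=-M.T@t
    return c+r*((z-c[2])/r[:,2])[:,None]
def proj(d,P):
    return cv2.projectPoints(np.float64(P).reshape(-1,1,3),d['rvec'],d['tvec'],d['intrinsics'],None)[0].reshape(-1,2)
def tool():
    s=manip.get_state(); q=s['ee_rot']; return s,R.from_quat([q[1],q[2],q[3],q[0]])
def delta(target):
    "shift in tool axes, cm, from the measured TCP to target"
    s,r=tool(); return np.round(r.inv().apply(np.array(target)-s['position'])*100,2)
E
python3 - <<'E'
from h import *
s,r=tool(); print(s['position'],s['ee_rot'],r.as_matrix().round(3),s['width'])
a=grab('top');b=grab('side')
for n,d in(('top',a),('side',b)):
    cv2.imwrite(f'pics/{n}0.png',d['pixels']); M=cv2.Rodrigues(d['rvec'])[0]; print(n,-M.T@np.ravel(d['tvec']))
E
```

```text
pics
[ 0.13873446 -0.5574697   0.23044481] [ 0.08533638  0.70186982  0.08663204 -0.70184852] [[-0.     0.241 -0.97 ]
 [ 0.002 -0.97  -0.241]
 [-1.    -0.002 -0.   ]] 0.08553101151024568
top [0.4291317  0.05680746 0.96368457]
side [0.17310783 0.60729992 0.782021  ]
```

View pics/top0.png

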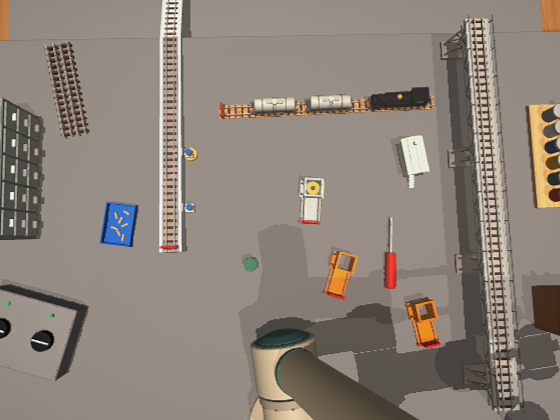

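View pics/side0.png

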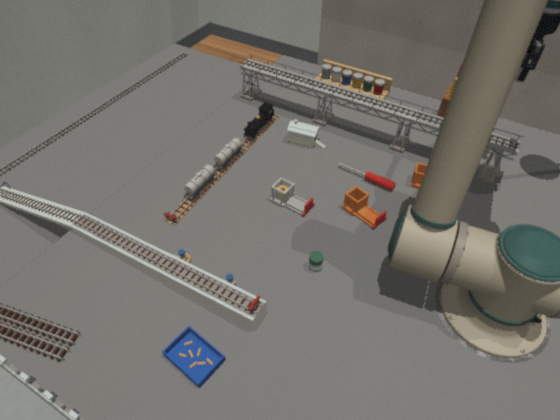

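The top view shows the white feeder, with its magazine at about (313,187) and its red plate at (311,222). The bare screw's blue head is at (189,207), the padded one at (191,153), and the paint pot at (250,264). The side view agrees. Next I'll measure these.

```bash
python3 - <<'E'
from h import *
d=load('top'); im=d['pixels']; hsv=cv2.cvtColor(im,cv2.COLOR_BGR2HSV)
def blobs(m,box,z,name,mn=6):
    x0,y0,x1,y1=box; k=np.zeros(m.shape,np.uint8); k[y0:y1,x0:x1]=m[y0:y1,x0:x1]*1
    n,l,st,c=cv2.connectedComponentsWithStats(k)
    for i in range(1,n):
        if st[i,4]>=mn:
            pts=np.argwhere(l==i)[:,::-1].astype(np.float32); r=cv2.minAreaRect(pts)
            print(name,st[i],c[i].round(1),ray(d,c[i],z)[0].round(4),'box world',ray(d,cv2.boxPoints(r),z)[:,:2].round(4).tolist())
H,S,V=[hsv[...,i].astype(int) for i in range(3)]
blobs((H>95)&(H<125)&(S>110),(175,130,210,225),.035,'blue')
blobs(((H<8)|(H>172))&(S>130)&(V>80),(290,200,330,235),.037,'red')
blobs((H>15)&(H<35)&(S>100),(290,170,335,205),.032,'padtop')
blobs((S<40)&(V>150),(290,165,335,225),.047,'white')
blobs((H>15)&(H<35)&(S>100),(175,130,210,225),.008,'packpad')
blobs((H>60)&(H<90)&(S>60),(235,250,265,280),.04,'pot')
c=np.hstack([cv2.resize(im[160:235,270:350],None,fx=5,fy=5,interpolation=cv2.INTER_CUBIC),cv2.resize(im[135:230,160:205],(178,375),interpolation=cv2.INTER_CUBIC)])
cv2.imwrite('pics/c1.png',c)
E
```

```text
blue [185 149   6   6  27] [187.8 151.3] [0.6461 0.2338 0.035 ] box world [[0.6518, 0.2403], [0.6515, 0.2285], [0.6395, 0.2286], [0.6397, 0.2405]]
blue [186 204   6   6  27] [188.8 206.8] [0.5135 0.2328 0.035 ] box world [[0.5203, 0.2393], [0.52, 0.2276], [0.5082, 0.2277], [0.5085, 0.2394]]
red [299 220  22   4  57] [310.  221.8] [ 0.4703 -0.0512  0.037 ] box world [[0.47, -0.0249], [0.4766, -0.0256], [0.4711, -0.0751], [0.4645, -0.0743]]
padtop [307 181  13  13 130] [312.7 187.5] [ 0.5522 -0.061   0.032 ] box world [[0.5681, -0.0481], [0.5674, -0.0768], [0.5385, -0.0757], [0.5393, -0.047]]
white [ 290  165   45   60 2156] [312.6 193.9] [ 0.5352 -0.0584  0.047 ] box world [[0.6049, -0.0076], [0.6024, -0.1116], [0.4632, -0.1058], [0.466, -0.0031]]
packpad [185 147  12  14  61] [192.4 154.8] [0.6434 0.2277 0.008 ] box world [[0.634, 0.2466], [0.664, 0.2355], [0.655, 0.2127], [0.625, 0.2239]]
pot [244 258  13  13 139] [250.1 264.1] [0.376 0.092 0.04 ] box world [[0.3905, 0.1057], [0.3897, 0.0779], [0.3621, 0.0786], [0.3629, 0.1063]]
```

View pics/c1.png

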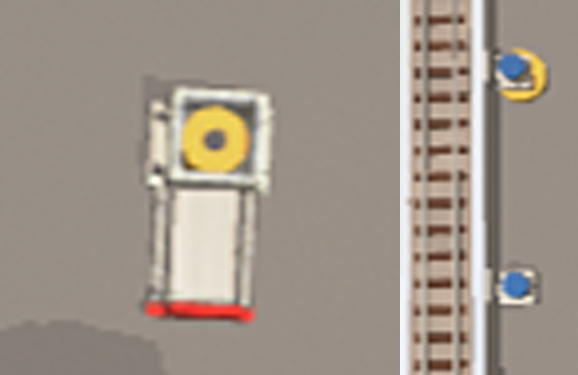

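```bash
python3 - <<'E'
from h import *
d=load('top'); hsv=cv2.cvtColor(d['pixels'],cv2.COLOR_BGR2HSV)
# ramp side face (right edge of white) direction, rows 60..240
g=cv2.cvtColor(d['pixels'],cv2.COLOR_BGR2GRAY).astype(int)
P=[]
for v in range(60,240,4):
    w=[u for u in range(172,186) if hsv[v,u,1]<40 and g[v,u]>170]
    if w: P.append((max(w)+.5,v))
P=np.float32(P); W=ray(d,P,.044)[:,:2].astype(np.float32); l=cv2.fitLine(W,cv2.DIST_HUBER,0,.01,.01).ravel(); print('ramp line',l)
print(delta([.428,-.047,.15]))
E
```

```text
ramp line [ 0.99996287 -0.00861506  0.7128994   0.24856266]
[  8.13 -42.54 -40.39]
```

```bash
python3 -m creep '{"delta_pos":[[0,-4,-4],[0,-7,-7],[0,-10.5,-10],[0,-14,-13.5],[0,-18,-17],[0,-21,-20],[0,-24.5,-23.5],[0,-28,-27],[0,-32,-30.5],[2,-35,-33.5]],"dr":[[0.04,0,0],[0.08,0,0],[0.12,0,0],[0.16,0,0],[0.2,0,0],[0.24,0,0],[0.28,0,0],[0.32,0,0],[0.36,0,0],[0.36,0,0]]}' -1 20
python3 - <<'E'
from h import *
print(tool()[1].as_matrix().round(3),delta([.428,-.047,.08]))
E
```

```text
clock: 1.1
position: [0.3814, -0.1362, 0.213]
ee_rot: [-0.04, 0.708, -0.042, -0.704]
contact_force: [1.4, -0.5, -0.3]
width: 0.0001
[[ 0.005 -0.116 -0.993]
 [-0.003 -0.993  0.116]
 [-1.     0.002 -0.005]] [13.3  -9.43 -3.52]
```

```bash
python3 -m creep '{"delta_pos":[[3,-2,-1],[6,-5,-2],[9,-8,-3],[12,-9.4,-3.5],[13.3,-9.4,-3.5],[13.3,-9.4,-3.5],[13.3,-9.4,-3.5]],"dr":[[0,0,0],[0,0,0],[0,0,0],[0,0,0],[0,0,0],[0,0,0],[0,0,0]]}'
python3 - <<'E'
from h import *
d=grab('wrist'); cv2.imwrite('pics/w1.png',d['pixels'])
f=np.array([.5522,-.061]);x=np.array([.9936,-.113]);y=np.array([.113,.9936])
for n,p,z in(('plate',f-.081*x,.037),('plateL',f-.084*x+.018*y,.037),('plateR',f-.084*x-.018*y,.037),('mag',f,.032)): print(n,proj(d,[*p,z]).round(1))
E
```

```text
clock: 1.8
position: [0.4251, -0.0483, 0.0783]
ee_rot: [0.041, -0.706, 0.041, 0.706]
contact_force: [-0.6, -0.1, 0.2]
width: -0.0
plate [[276.5 165.7]]
plateL [[245.9 170.8]]
plateR [[307.2 170.6]]
mag [[275.7   9.5]]
```

View pics/w1.png

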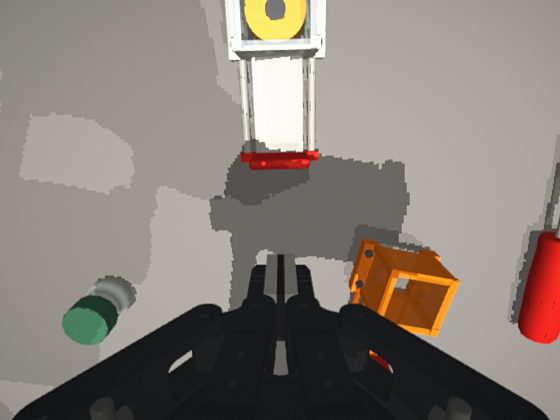

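The wrist view shows the red plate centred at (280,160), about 2 mm right of my prediction, and the tool already lines up with it. The orange feeder at (405,290) is clear of the fingers. I'll lower and press.

```bash
python3 -m creep '{"delta_pos":[[3,0,0],[6,0,0],[6.5,0,0],[6.5,0,-2],[6.5,0,-3.5],[6.5,0,-4.5],[6.5,0,-5.5],[6.5,0,-6.5],[6.5,0,-7],[6.5,0,-7]],"dr":[[0,0,0],[0,0,0],[0,0,0],[0,0,0],[0,0,0],[0,0,0],[0,0,0],[0,0,0],[0,0,0],[0,0,0]]}'
python3 -m creep '{"delta_pos":[[0,0,-0.5],[0,0,-1],[0,0,-1.4],[0,0,-1.6],[0,0,-1.6]],"dr":[[0,0,0],[0,0,0],[0,0,0],[0,0,0],[0,0,0]]}'
python3 - <<'E'
from h import *
s,r=tool(); x=np.array([.9936,-.113]); print((s['position'][:2]-[.5522,-.061])@x, s['contact_force'])
E
```

```text
clock: 2.85
position: [0.4926, -0.0557, 0.0141]
ee_rot: [0.042, -0.704, 0.041, 0.707]
contact_force: [-5.1, 1.5, 2.4]
width: -0.0
clock: 3.35
position: [0.507, -0.0571, 0.0141]
ee_rot: [0.042, -0.704, 0.041, 0.708]
contact_force: [-6.6, 3.3, 3.4]
width: -0.0001
-0.045323420418334454 [-6.57746334  3.26243554  3.36320017]
```

```bash
python3 -m creep '{"delta_pos":[[0,0,-0.2],[0,0,-0.4],[0,0,-0.4]],"dr":[[0,0,0],[0,0,0],[0,0,0]]}'
python3 -m creep '{"delta_pos":[[0,0,-0.1],[0,0,-0.2],[0,0,-0.2]],"dr":[[0,0,0],[0,0,0],[0,0,0]]}'
```

```text
clock: 3.65
position: [0.5106, -0.0574, 0.0141]
ee_rot: [0.042, -0.703, 0.041, 0.708]
contact_force: [-6.2, 2.6, 3.9]
width: -0.0001
clock: 3.95
position: [0.5123, -0.0575, 0.0141]
ee_rot: [0.042, -0.703, 0.04, 0.709]
contact_force: [-7.4, 3.4, 4.5]
width: -0.0001
```

```bash
python3 -m creep '{"delta_pos":[[0,0,-0.15],[0,0,-0.3],[0,0,-0.3]],"dr":[[0,0,0],[0,0,0],[0,0,0]]}'
python3 -m creep '{"delta_pos":[[0,0,-0.15],[0,0,-0.3],[0,0,-0.3]],"dr":[[0,0,0],[0,0,0],[0,0,0]]}'
```

```text
clock: 4.25
position: [0.5134, -0.0576, 0.014]
ee_rot: [0.042, -0.702, 0.04, 0.71]
contact_force: [-10.4, 4.5, 7.6]
width: -0.0
clock: 4.55
position: [0.5134, -0.0576, 0.0137]
ee_rot: [0.042, -0.7, 0.04, 0.712]
contact_force: [-14.7, 3.2, 12.4]
width: 0.0
```

```bash
python3 -m creep '{"delta_pos":[[0,0,1],[0,0,3],[0,0,5],[0,0,7],[0,0,8.5],[-3,0,8.5],[-7,0,8.5],[-11,0,8.5],[-11,0,8.5]],"dr":[[0,0,0],[0,0,0],[0,0,0],[0,0,0],[0,0,0],[0,0,0],[0,0,0],[0,0,0],[0,0,0]]}'
python3 - <<'E'
from h import *
d=grab('top'); im=d['pixels']; cv2.imwrite('pics/c2.png',cv2.resize(im[130:270,240:380],None,fx=4,fy=4,interpolation=cv2.INTER_CUBIC))
hsv=cv2.cvtColor(im,cv2.COLOR_BGR2HSV); k=cv2.inRange(hsv,(15,100,60),(35,255,255)); k[:, :280]=0;k[:,345:]=0;k[:150]=0;k[215:]=0
n,l,st,c=cv2.connectedComponentsWithStats(k)
for i in range(1,n): print(st[i],c[i],ray(d,c[i],.008)[0],ray(d,c[i],.024)[0])
s,r=tool();print(r.as_matrix().round(3))
E
```

```text
clock: 5.45
position: [0.4428, -0.0513, 0.1298]
ee_rot: [-0.04, 0.711, -0.042, -0.701]
contact_force: [0.3, -1.1, -0.3]
width: 0.0001
[306 161  14  13 129] [312.27906977 167.03875969] [ 0.60597719 -0.06499728  0.008     ] [ 0.60301645 -0.06295804  0.024     ]
[306 182  13  12  94] [311.31914894 187.21276596] [ 0.55609672 -0.0607856   0.008     ] [ 0.55397108 -0.05881687  0.024     ]
[[ 0.01  -0.116 -0.993]
 [-0.003 -0.993  0.116]
 [-1.     0.002 -0.01 ]]
```

View pics/c2.png

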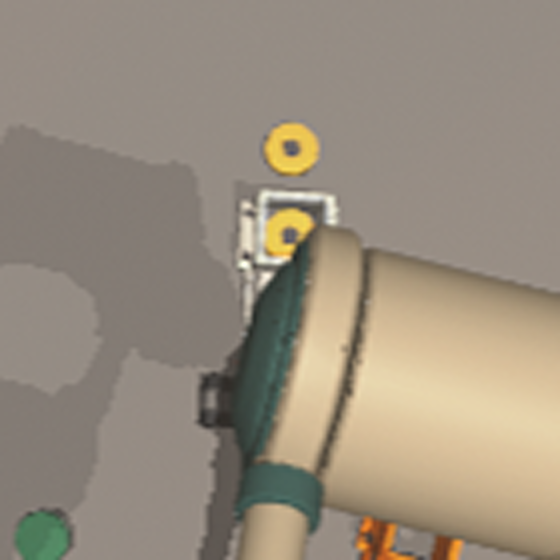

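The top crop shows pad1 out on the board at crop (291,149), world (0.606,-0.065). Pad2's stack is still inside the magazine at (290,236). Next I'll turn the tool 97° and go behind the pad on its -y side, with the fingers about 24 mm apart.

```bash
python3 -m creep '{"delta_pos":[[0.2,0.4,-2],[0.2,0.8,-4],[0.2,1.2,-6],[0.2,1.6,-8],[0.2,2,-10],[0.2,2.4,-12],[0.2,2.8,-14],[0.2,3.2,-16],[0.2,3.6,-17],[0.2,3.6,-17]],"dr":[[-0.14,0,0],[-0.28,0,0],[-0.42,0,0],[-0.56,0,0],[-0.7,0,0],[-0.84,0,0],[-0.98,0,0],[-1.12,0,0],[-1.26,0,0],[-1.4,0,0]]}' -0.435 20
python3 -m creep '{"delta_pos":[[0,0,0],[0,0,0],[0,0,0],[0,0,0]],"dr":[[-0.14,0,0],[-0.287,0,0],[-0.287,0,0],[-0.287,0,0]]}'
python3 - <<'E'
from h import *
s,r=tool(); print(s['qpos'].round(2),r.as_matrix().round(3),s['width'],delta([.608,-.107,.08]))
d=grab('wrist'); hsv=cv2.cvtColor(d['pixels'],cv2.COLOR_BGR2HSV); k=cv2.inRange(hsv,(15,100,60),(35,255,255))
n,l,st,c=cv2.connectedComponentsWithStats(k)
for i in range(1,n):
    if st[i,4]>80: print(st[i],c[i].round(1),ray(d,c[i],.008)[0].round(4))
cv2.imwrite('pics/w2.png',d['pixels'])
E
```

```text
clock: 6.5
position: [0.6039, -0.1062, 0.1203]
ee_rot: [-0.425, -0.565, -0.425, 0.565]
contact_force: [-0.8, -0.2, -0.7]
width: 0.0242
clock: 6.9
position: [0.6023, -0.1052, 0.1208]
ee_rot: [-0.499, -0.501, -0.499, 0.501]
contact_force: [0.1, 0.4, 0.1]
width: 0.0243
[-0.29  0.41  1.59 -0.    1.14 -0.28] [[-0.001  1.    -0.003]
 [ 0.    -0.003 -1.   ]
 [-1.    -0.001 -0.   ]] 0.024257598383250815 [4.08 0.58 0.18]
[463  10  17  44 247] [470.2  30.6] [0.7398 0.0228 0.008 ]
[459  55  14  24 110] [464.6  67.9] [ 0.7402 -0.0018  0.008 ]
[445  80  24 106 532] [456.  131.9] [ 0.7418 -0.048   0.008 ]
[470 107  19  14 132] [479.7 115.2] [ 0.7579 -0.0354  0.008 ]
[466 128  19  14 146] [475.4 133.3] [ 0.7571 -0.0491  0.008 ]
[ 191  132   41   41 1249] [211.2 151.4] [ 0.5484 -0.0628  0.008 ]
[ 266  134   40   41 1142] [285.4 154.2] [ 0.6079 -0.0651  0.008 ]
[443 187  10  20  86] [447.2 195. ] [ 0.7432 -0.0996  0.008 ]
[425 207  26 120 512] [436.8 266.9] [ 0.7449 -0.1672  0.008 ]
[  0 237   6  44 208] [  2.  259.6] [ 0.3536 -0.159   0.008 ]
[445 274  15  10 107] [452.  278.8] [ 0.7607 -0.1795  0.008 ]
[443 289  15  10 102] [449.9 293.4] [ 0.7613 -0.195   0.008 ]
```

View pics/w2.png

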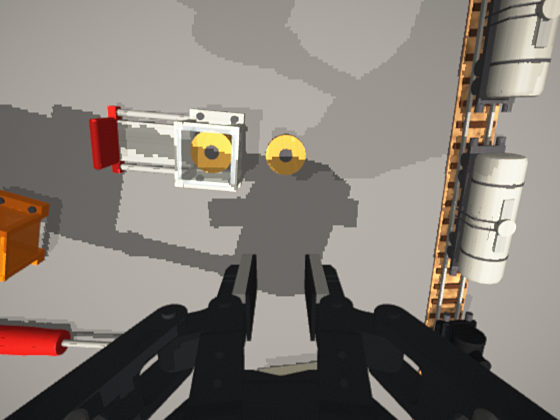

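The wrist view shows pad1 at (285,154), world (0.608,-0.065), ahead of the fingers. The plunger has sprung back to the left at (108,140), and the wagons at (495,200) are well clear. Now I'll lower behind the pad.

```bash
python3 -m creep '{"delta_pos":[[4,0.4,0],[8,0.7,0],[10.5,0.7,0],[11.5,0.7,0],[11.5,0.7,0],[11.5,0.7,0]],"dr":[[0,0,0],[0,0,0],[0,0,0],[0,0,0],[0,0,0],[0,0,0]]}'
```

```text
clock: 7.55
position: [0.6106, -0.1055, 0.0074]
ee_rot: [0.5, 0.5, 0.499, -0.5]
contact_force: [0.1, 0.4, 0.0]
width: 0.0241
```

```bash
python3 -m creep '{"delta_pos":[[0.2,0,0],[0.4,0,0],[0.5,0,0],[0.5,0,0]],"dr":[[0,0,0],[0,0,0],[0,0,0],[0,0,0]]}'
python3 -m creep '{"delta_pos":[[0,0,-0.7],[0,0,-1.4],[0,0,-2],[0,0.1,-2.6],[0,0.2,-3.2],[0,0.2,-3.6],[0,0.2,-3.6]],"dr":[[0,0,0],[0,0,0],[0,0,0],[0,0,0],[0,0,0],[0,0,0],[0,0,0]]}'
python3 - <<'E'
from h import *
d=grab('wrist'); hsv=cv2.cvtColor(d['pixels'],cv2.COLOR_BGR2HSV); k=cv2.inRange(hsv,(15,100,60),(35,255,255))
n,l,st,c=cv2.connectedComponentsWithStats(k)
for i in range(1,n):
    if st[i,4]>300: print(st[i],c[i].round(1),ray(d,c[i],.008)[0].round(4))
cv2.imwrite('pics/w3.png',d['pixels'])
E
```

```text
clock: 7.95
position: [0.6097, -0.1052, 0.0016]
ee_rot: [0.5, 0.5, 0.5, -0.5]
contact_force: [-0.1, 0.2, -0.5]
width: 0.0241
clock: 8.65
position: [0.612, -0.0683, 0.0014]
ee_rot: [0.5, 0.5, 0.5, -0.5]
contact_force: [0.2, 0.3, 1.4]
width: 0.0242
[ 506  184   54  199 1515] [537.4 285.2] [ 0.74   -0.0735  0.008 ]
[ 246  199   70   68 3331] [280.4 232.3] [ 0.6135 -0.0454  0.008 ]
[ 100  272   60   39 1494] [131.  292.2] [ 0.5395 -0.0776  0.008 ]
```

View pics/w3.png

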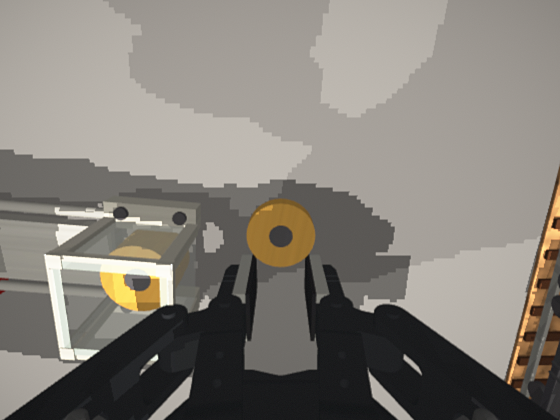

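The wrist view shows pad1 seated squarely between the two fingertips at (280,232), with the magazine clear on the left at (120,270). I'll push past the feeder first, then diagonally.

```bash
python3 -m creep '{"delta_pos":[[0,0.1,-0.7],[0,0.2,-1.4],[0,0.3,-2.1],[0,0.4,-2.8],[0,0.5,-3.5],[0,0.6,-4.2],[0,0.6,-4.9],[0,0.6,-5.6],[0,0.6,-6.3],[0,0.6,-7]],"dr":[[0,0,0],[0,0,0],[0,0,0],[0,0,0],[0,0,0],[0,0,0],[0,0,0],[0,0,0],[0,0,0],[0,0,0]]}'
python3 -m creep '{"delta_pos":[[0,-0.4,-0.8],[0,-0.8,-1.6],[0,-1.2,-2.4],[0,-1.6,-3.2],[0,-2,-4],[0,-2.4,-4.8],[0,-2.8,-5.6],[0,-3.2,-6.4],[0,-3.6,-7.1],[0,-4,-7.6]],"dr":[[0,0,0],[0,0,0],[0,0,0],[0,0,0],[0,0,0],[0,0,0],[0,0,0],[0,0,0],[0,0,0],[0,0,0]]}'
cat > look.py <<'E'
from h import *
import sys
d=grab('wrist'); hsv=cv2.cvtColor(d['pixels'],cv2.COLOR_BGR2HSV); k=cv2.inRange(hsv,(15,100,60),(35,255,255))
n,l,st,c=cv2.connectedComponentsWithStats(k)
for i in range(1,n):
    if st[i,4]>300: print(st[i],c[i].round(1),ray(d,c[i],.008)[0].round(4))
k=cv2.inRange(hsv,(98,110,40),(125,255,255)); n,l,st,c=cv2.connectedComponentsWithStats(k)
for i in range(1,n):
    if st[i,4]>60: print('blue',st[i],c[i].round(1),ray(d,c[i],.035)[0].round(4))
cv2.imwrite(sys.argv[1],d['pixels'])
E
python3 look.py pics/w4.png
```

```text
clock: 9.7
position: [0.6175, 0.0014, 0.0012]
ee_rot: [-0.5, -0.5, -0.5, 0.5]
contact_force: [0.2, 0.8, 0.9]
width: 0.0246
clock: 10.7
position: [0.5774, 0.0775, 0.0013]
ee_rot: [0.5, 0.5, 0.5, -0.5]
contact_force: [0.2, 0.4, 0.5]
width: 0.0239
[ 247  199   69   69 3331] [280.5 233. ] [0.5789 0.1001 0.008 ]
```

```bash
python3 -m creep '{"delta_pos":[[0,-0.4,-0.7],[0,-0.8,-1.4],[0,-1.3,-2.2],[0,-1.8,-3],[0,-2.3,-3.8],[0,-2.8,-4.6],[0,-3.3,-5.4],[0,-3.8,-6.2],[0,-4.3,-6.9],[0,-4.7,-7.4]],"dr":[[0,0,0],[0,0,0],[0,0,0],[0,0,0],[0,0,0],[0,0,0],[0,0,0],[0,0,0],[0,0,0],[0,0,0]]}'
python3 look.py pics/w5.png
```

```text
clock: 11.75
position: [0.5301, 0.1515, 0.0013]
ee_rot: [0.5, 0.5, 0.5, -0.5]
contact_force: [0.2, -0.0, 0.7]
width: 0.0241
[ 515   56   45   81 2612] [539.1  98.3] [0.6363 0.2333 0.008 ]
[ 246  199   70   69 3353] [280.5 233.1] [0.5317 0.1741 0.008 ]
blue [ 207   71   48   51 1841] [230.3  96.3] [0.5154 0.2336 0.035 ]
```

View pics/w5.png

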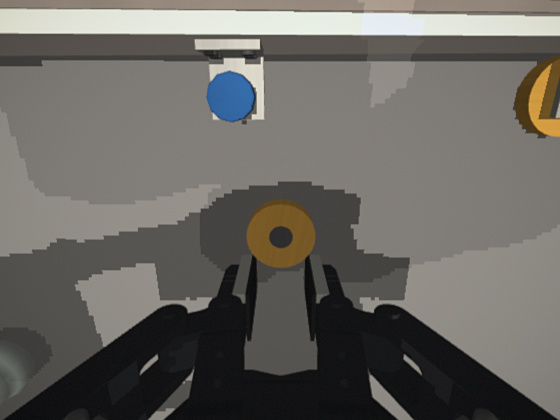

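The wrist view shows the bare screw's blue head at (230,96), the pad at (280,233), and the ramp face along the top. The pad needs 16 mm more in -x before the straight run in.

```bash
python3 -m creep '{"delta_pos":[[0,-0.4,-0.5],[0,-0.8,-1],[0,-1.2,-1.5],[0,-1.5,-2],[0,-1.6,-2.4],[0,-1.6,-2.7],[0,-1.6,-2.7]],"dr":[[0,0,0],[0,0,0],[0,0,0],[0,0,0],[0,0,0],[0,0,0],[0,0,0]]}'
python3 look.py pics/w6.png
python3 - <<'E'
from h import *
d=load('wrist'); hsv=cv2.cvtColor(d['pixels'],cv2.COLOR_BGR2HSV)
# flange: pale pixels per row below the ramp
k=cv2.inRange(hsv,(0,0,185),(180,40,255)); k[:, :220]=0; k[:,340:]=0
for v in range(60,230,10):
    u=np.flatnonzero(k[v]); 
    if len(u): print(v,u.min(),u.max())
s,_=tool(); print(s['position'])
E
```

```text
clock: 12.5
position: [0.5148, 0.1782, 0.0013]
ee_rot: [0.5, 0.5, 0.5, -0.5]
contact_force: [-1.3, 0.1, -0.1]
width: 0.024
[ 535  129   25   65 1166] [549.2 163.2] [0.6322 0.2335 0.008 ]
[ 246  199   69   68 3342] [279.9 232.3] [0.516  0.2012 0.008 ]
blue [ 256  154   44   45 1506] [277.4 176. ] [0.5152 0.234  0.035 ]
70 236 326
110 220 339
120 220 339
130 220 306
140 253 302
150 253 302
160 254 302
170 254 302
180 254 301
[0.51482087 0.17804019 0.00125674]
```

View pics/w6.png

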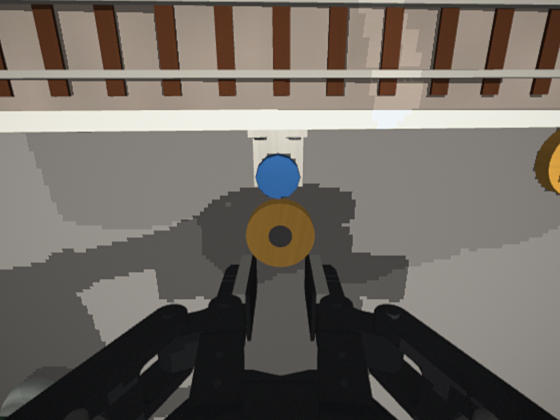

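The wrist view shows pad (280,232), flange (278) and head (277) nearly in one column, about 1 mm out. Now the straight run in.

```bash
python3 -m creep '{"delta_pos":[[0,-0.05,-0.5],[0,-0.1,-1],[0,-0.1,-1.5],[0,-0.1,-2],[0,-0.1,-2.4],[0,-0.1,-2.7],[0,-0.1,-2.9],[0,-0.1,-2.9]],"dr":[[0,0,0],[0,0,0],[0,0,0],[0,0,0],[0,0,0],[0,0,0],[0,0,0],[0,0,0]]}'
python3 -m creep '{"delta_pos":[[0,0,-0.1],[0,0,-0.2],[0,0,-0.2]],"dr":[[0,0,0],[0,0,0],[0,0,0]]}'
```

```text
clock: 13.35
position: [0.5137, 0.2071, 0.0013]
ee_rot: [0.5, 0.5, 0.5, -0.5]
contact_force: [-0.8, 0.0, 0.4]
width: 0.0242
clock: 13.65
position: [0.5136, 0.2088, 0.0013]
ee_rot: [-0.5, -0.5, -0.5, 0.5]
contact_force: [-0.3, 0.1, -1.4]
width: 0.0239
```

```bash
for i in 1 2; do python3 -m creep '{"delta_pos":[[0,0,-0.05],[0,0,-0.1],[0,0,-0.1]],"dr":[[0,0,0],[0,0,0],[0,0,0]]}'; done; python3 look.py pics/w7.png
```

```text
clock: 13.95
position: [0.5137, 0.2098, 0.0013]
ee_rot: [-0.5, -0.5, -0.5, 0.5]
contact_force: [0.8, -1.0, -1.1]
width: 0.024
clock: 14.25
position: [0.5137, 0.2109, 0.0013]
ee_rot: [0.5, 0.5, 0.5, -0.5]
contact_force: [0.0, -0.1, 0.6]
width: 0.0241
[ 520  220   40   43 1214] [540.4 238. ] [0.6364 0.231  0.008 ]
[246 227  14  34 303] [252.7 241. ] [0.5022 0.2294 0.008 ]
blue [ 261  238   40   40 1273] [280.4 257.7] [0.5152 0.2348 0.035 ]
```

View pics/w7.png

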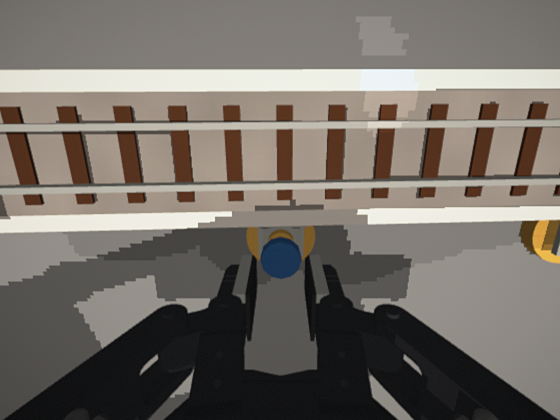

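The wrist view shows the pad under the head, with brass showing evenly at (253,240) and (308,240) on both sides of the blue head (280,258). It isn't touching the ramp yet, so I'll creep on until it does.

```bash
for i in 1 2; do python3 -m creep '{"delta_pos":[[0,0,-0.03],[0,0,-0.06],[0,0,-0.06]],"dr":[[0,0,0],[0,0,0],[0,0,0]]}'|grep -E 'pos|force'; done
```

```text
position: [0.5137, 0.2114, 0.0013]
contact_force: [0.6, -0.7, 0.2]
position: [0.5137, 0.212, 0.0013]
contact_force: [-0.8, -0.1, 0.5]
```

```bash
for i in 1 2; do python3 -m creep '{"delta_pos":[[0,0,-0.03],[0,0,-0.06],[0,0,-0.06]],"dr":[[0,0,0],[0,0,0],[0,0,0]]}'|grep -E 'pos|force'; done
```

```text
position: [0.5137, 0.2127, 0.0013]
contact_force: [-0.3, -0.7, -0.2]
position: [0.5137, 0.2132, 0.0013]
contact_force: [-0.2, 0.4, 1.1]
```

```bash
for i in 1 2; do python3 -m creep '{"delta_pos":[[0,0,-0.03],[0,0,-0.06],[0,0,-0.06]],"dr":[[0,0,0],[0,0,0],[0,0,0]]}'|grep -E 'pos|force'; done;  python3 look.py pics/w8.png; python3 - <<'E'
import cv2;a=cv2.imread('pics/w7.png')[180:330,200:360];b=cv2.imread('pics/w8.png')[180:330,200:360]
cv2.imwrite('pics/c8.png',cv2.resize(cv2.hconcat([a,b]),None,fx=2.5,fy=2.5,interpolation=cv2.INTER_CUBIC))
E
```

```text
position: [0.5136, 0.2138, 0.0012]
contact_force: [0.6, -1.5, 0.3]
position: [0.5136, 0.2141, 0.0012]
contact_force: [1.0, -1.8, 0.4]
[ 519  229   41   41 1115] [539.1 245.6] [0.6367 0.2304 0.008 ]
blue [ 261  245   40   41 1253] [280.5 265.2] [0.5152 0.2348 0.035 ]
```

View pics/c8.png

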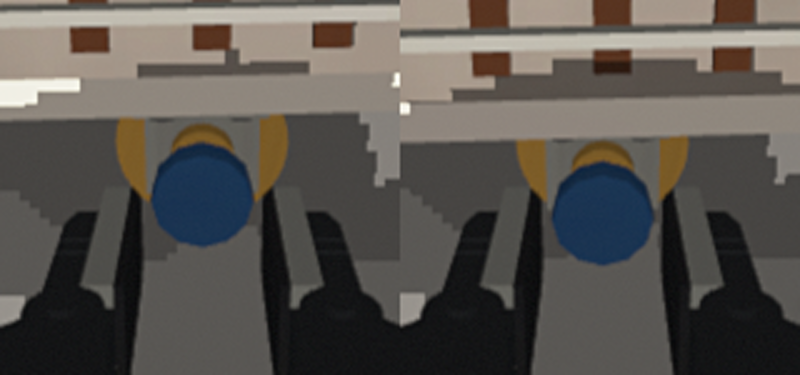

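The crop shows the pad still seated between the fingers, even on both sides of the head. The y force and the shorter step suggest it has met the ramp. One more step to confirm.

```bash
python3 -m creep '{"delta_pos":[[0,0,-0.04],[0,0,-0.08],[0,0,-0.08]],"dr":[[0,0,0],[0,0,0],[0,0,0]]}'|grep -E 'pos|force'
```

```text
position: [0.5136, 0.2146, 0.0012]
contact_force: [-0.2, -4.5, 0.6]
```

The force is up to 4.5 N, so the pad is against the ramp. I'll back straight off, lift, and check.

```bash
python3 -m creep '{"delta_pos":[[0,0,0.3],[0,0,1],[0,0,2.5],[0,0,4.5],[0,0,6],[-2,0,6],[-5,0,6],[-9,0,8],[-12,0,11],[-12,0,11]],"dr":[[0,0,0],[0,0,0],[0,0,0],[0,0,0],[0,0,0],[0,0,0],[0,0,0],[0,0,0],[0,0,0],[0,0,0]]}'
python3 look.py pics/w9.png
python3 - <<'E'
from h import *
t=grab('top')['pixels']; s=grab('side')['pixels']; w=cv2.imread('pics/w9.png')
o=np.zeros((600,800,3),np.uint8)
o[:300,:400]=cv2.resize(w,(400,300)); o[:300,400:]=cv2.resize(t[130:280,150:350],(400,300),interpolation=cv2.INTER_CUBIC)
o[300:,:400]=cv2.resize(s[220:310,150:270],(400,300),interpolation=cv2.INTER_CUBIC); o[300:,400:]=cv2.resize(s,(400,300))
cv2.imwrite('pics/f.png',o)
E
```

```text
clock: 17.45
position: [0.5168, 0.1024, 0.1256]
ee_rot: [0.502, 0.503, 0.497, -0.499]
contact_force: [0.7, 0.8, 0.5]
width: 0.024
[252   7  45  45 732] [274.3  34. ] [0.5153 0.2294 0.008 ]
[430   6  44  47 878] [445.4  34.4] [0.6409 0.229  0.008 ]
[ 492  136   60  223 1002] [522.1 239.5] [0.7371 0.064  0.008 ]
blue [463   4  27  28 565] [476.2  18. ] [0.6466 0.2337 0.035 ]
blue [262   6  24  28 493] [273.6  19.6] [0.5151 0.2329 0.035 ]
```

View pics/f.png

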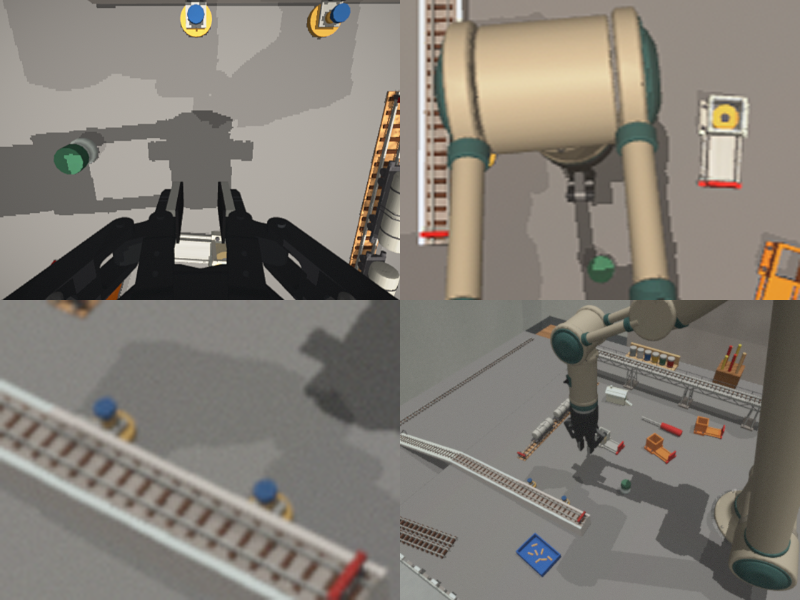

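The wrist view shows the new pad under the bare screw at raw pixel (274,29), in the same column as its head (273.6). Its lower edge (row 52) is level with the fixed pad's (row 53). The top view shows the plunger sprung out and a pad still in the magazine. I'll hand it in.

```bash
python3 -c "
from rig import manip
print(manip.sign_off(), manip.get_state()['clock'])"
```

```text
the job is handed in; nothing more can be done
the job is handed in; nothing more can be done
```

The job is done and handed in at about 17.5 s of the 58 s allowed. I pressed the red plunger once to its hard stop and let it spring back. One pad came out, and I slid it between two fingertips past the feeder and in under the bare screw until it met the ramp at about 4.5 N.

**Last checks before handing in:**
- **Along the ramp:** the pad's centre is within about 0.5 mm of the screw head's in the wrist image.
- **Across the ramp:** its outer edge is level with the fixed pad's to about a pixel (under 1 mm).
- **Feeder:** the plunger is sprung out and a pad shows in the magazine. The pads below that one can't be seen directly.
- **Everything else:** it looks undisturbed in the last views. I judged this by eye and didn't measure it.
- **Forces:** the highest wrist reading I saw was about 20 N, at the plunger's stop.

**One disagreement:** the pad met the ramp 2–4 mm farther on than the cameras predicted. That is slightly more than their stated 2 mm accuracy, so I went by the contact force.

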